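Release the bench clamp and push its jaw home

ROBOT

A 6-joint arm with a two-finger parallel gripper is mounted at the origin on a cart in front of the work surface, level with it; the furniture and walls round the work are solid. World frame = base frame: x ahead of the robot, y to its left, z up, the work surface at z = 0. Lengths are in mm, angles in rad, forces in N, time in s.
With the tool pointing down it reaches from about 300 to 775 mm from the base axis. Payload 14.6 kg.
Tool frame: the origin (TCP) lies midway between the tips of the shut fingers; the grasp point (between the pads) lies grasp_offset behind it (grasp_offset is the distance from the TCP to the grasp point, in mm); z points along the fingers, y is the line along which they close (so a half turn about z gives the same grasp; the last joint's range is limited). The gripper opens to 94 mm and grips with 3 to 60 N. Pads are 16 mm wide; open, the fingers measure 119 mm over their backs; the gripper's body (75 mm by 177 mm) begins 78 mm behind the grasp point.
Start: joints at [1.099, 0.3, 1.521, -0, 1.321, -0.067], TCP at [216.606, 505.541, 205.446] pointing down, gripper open.
Joint ranges: [-3.03, 3.03], [-0.79, 2.21], [0.23, 2.52], [-1.04, 4.18], [0, 3.07], [-2.55, 2.55]. Speed limits (rad/s): [2.22, 2.22, 2.57, 3.14, 3.14, 3.14].

INTERFACE

Orientations are given as [roll, pitch, yaw] about the fixed x, y, z axes, in that order (R = Rz(yaw) Ry(pitch) Rx(roll)).
In Python, from cell import * gives the robot as it stands. The module is installed in compiled form; this text tells all that it offers.
- The arm moves only by the shell command python3 -m jog 'ROWS' [FORCE]. ROWS is JSON, a list of rows, each a list of 3 entries, a list of its own where there are three numbers: the finger opening in mm, from 0 to 94, then the shift along the tool's x, y, z in units of 50 mm (1.0 is 50 mm), then the turn about the tool's z in units of 180 degrees (1.0 is 180 degrees). In form: [[fingers, [dx, dy, dz], twist], ...]. A call has 1 to 20 rows; each row shifts and turns the commanded pose from where the row before left it, along the tool's axes as they then stand; what a row does not reach is not made up. A row lasts 1/10 s, in which the tool goes at most 50 mm and 8.59 degrees, less where a joint would pass 70% of its speed; a pose out of reach is approached as far as the arm can. A call with a number of a shift or a turn outside -1 to 1 is refused whole. A call with a gripper value outside its range is refused whole. The fingers move at their own pace and stop on an object; FORCE is the grip in N (left out, the last holds). Time passes only in rows, so rows that do not move let the fingers close. It gives the time, the measured TCP pose, the force, the opening and the grip force at its end, in the units of the state.
- read_state(): the state, without advancing time (a new reading comes with each control period).
- camera(name): name is "scene" or "top"; returns the picture (384x512x3 uint8, red, green, blue); there is no depth.
- calibration(name): a dict with "mtx" (3x3 intrinsics, pixels), "cam_to_world" (4x4, takes a point from camera to world coordinates). Camera axes: x right, y down, z forward; pixel columns grow to the right and rows downward; lengths in mm; the calibration is good to about 2 mm. A picture is of the moment at which its call begins. calibration takes no time and is no camera call.
- sign_off(): hands the job in; it is judged then, once.
Trained networks look in the newest picture that a camera, given by its name, has taken for a name from the list of things; names that differ only in an ending like _2 or _b are one class to them, and where a whole thing is asked for, a point or a joint stands for the part that bears it (a point fixed in the world has none). Each returns a list of dicts, best first, with "conf" (0 to 1); they miss things now and then, are a little off and sometimes report something else, mostly with a low value. They report only what shows in the picture. A call takes as long as a camera call. They do not tell look-alikes from the thing itself.
- regions_of(camera, query): "pixels" (384x512 bool, what is visible of it) and "rect" ([centre column, centre row, width, height] in pixels, round what is visible of it).
The state is a dict: "clock": time; "joints": joint angles; "qd": joint speeds; "effort": joint torques, N m; "eef_pos": TCP position; "eef_rot": TCP orientation; "wrist_force": force on the tool from outside, world axes, zero at the start; "moment": the same for the moment, N m; "finger_gap": finger opening in mm; "finger_force": force on a finger pad.
Only numpy, scipy, OpenCV 4.12 (cv2) and the standard library are available. Lean on these libraries where they do the work, as an engineer would, in place of code of your own. Each camera call takes 0.05 s, during which the arm holds its last target. There are 200 camera calls.

TASK

Open the ratchet clamp on the bench: press its release key down with the fingertips and, keeping it pressed, push the sliding jaw back along the bar, away from the sleeve, until it is fully home against the end stop, then let go and move clear. Nothing is to be grasped or lifted: leave the sleeve standing where it is in the clamp and do not disturb the bolt, nut and jar around it.

Things in the scene. Friction and masses are not known exactly. Their poses are not given: they have to be found in the camera images.
- clamp: Ratchet clamp bolted to the bench (place and yaw vary). Grey base plate 120 x 320 x 10 mm; origin at the centre of its underside, on the bench; y along the bar, z up. +y end: fixed jaw, inner face at y=130 mm, top at 76 mm. -y end: end stop. Between them a steel bar 14 mm wide at x=-30 mm, 34 to 52 mm above the bench, ratchet teeth (8 mm pitch) underneath; the sliding jaw rides on it.
- jaw (a joint): Sliding jaw, m: 0 = closed (1 mm from the sleeve), 0.110 = fully home at the end stop; grows towards the clamp's -y. Starts at 0.002 to 0.026. Slides at 3 N plus 12 N per m/s, stays where left. The ratchet blocks it towards home (after up to 8 mm of play) unless the release key is held down; towards the sleeve it slides freely.
- jaw_face (a point): Centre of the sliding jaw's rubber face that looks at the sleeve, 43 mm above the bench. It moves with the jaw. The jaw arm behind it is 60 mm wide (in x) and 22 mm thick, top 72 mm above the bench.
- release (a joint): Spring release key on top of the sliding jaw, m: 0 = up, grows downward, 0.014 = bottomed; 2 N at first, 5.5 N at the bottom. Ratchet free at 0.006 or more; press to 0.008-0.014. Springs up when let go (may rest up to 0.005 down on a tooth, also at the start). Keep it down while pushing; if it comes up the jaw locks at the next tooth: press again.
- release_top (a point): Centre of the top of the release key, a level steel plate 38 x 38 mm, 80 mm above the bench when up; moves with jaw and key, axes parallel to the clamp's. With the jaw at 0 it lies at x=-30, y=+30 mm of the clamp (y less by the jaw's value). The saddle below it is 35 mm wide, top 64 mm above the bench.
- thumb_rest (a point): Upright thumb rest of the sliding jaw, right behind the key: ridged block 44 mm wide (x), 18 mm thick (y), top 105 mm above the bench (25 mm above the key when up). This point is on its face towards the key, 27 mm towards the clamp's -y from the key's middle, 95 mm up. Fingertips standing on the key push the jaw back by bearing on this face.
- end_stop (a point): Middle of the face of the end stop that the jaw's back meets when fully home, at bar-top height; 125 mm towards -y from the clamp's origin. The end stop block is 48 x 22 mm, top 64 mm above the bench.
- sleeve: Plain grey metal sleeve, 58 mm diameter, 76 mm tall, standing loose on the base plate between the jaws (at about x=+15, y=+100 mm of the clamp), its top 86 mm above the bench. Origin at the centre of its underside. To be left standing where it is.
- bolt: Large hexagon bolt standing on its head on the bench, 27 x 26 x 80 mm, on the far side of the clamp. Origin at the centre of its underside. Leave alone.
- nut: Large hexagon nut lying flat on the bench, 29 x 33 x 16 mm, on the far side of the clamp. Origin at the centre of its underside. Leave alone.
- jar: Lidded paste jar, 64 mm diameter, 76 mm tall, on the bench to the left of the clamp, beyond its fixed jaw. Origin at the centre of its underside. Leave alone.
Mind the look-alikes: they are no part of the job. Leave any green or orange look-alike of the sleeve alone.

How it is judged (in metres and radians):
On the way, in this order (a step that is already met when the one before it is completed fails the run):
1. the release key is pressed down by the fingers, with the jaw not yet back (value of joint release above 0.006 m and contact force between the fingers and release above 0.5 N and value of joint jaw below 0.09 m), for 0.1 s.
2. the sliding jaw is pushed fully home (value of joint jaw above 0.106 m), for 0.1 s.
At the end, for the whole second after the job is handed in: The sliding jaw is at rest within 4 mm of its end stop with the release key let go and sprung up; the sleeve stands upright within 15 mm of where it stood, and bolt, nut and jar are within 15 mm of where they were (value of joint jaw above 0.106 m and velocity of joint jaw between -0.005 and 0.005 m/s and value of joint release below 0.006 m and distance of each of sleeve, bolt, nut, jar from where it was at the start of the episode below 0.015 m and angle between each of sleeve, bolt's own z axis and vertical below 0.1 rad and linear speed of sleeve below 0.01 m/s); the robot touches nothing.
It fails at once if the sleeve is lifted, tipped or shoved away (height (world z) of sleeve above 0.02 m or angle between sleeve's own z axis and vertical above 0.3 rad or distance of sleeve from where it was at the start of the episode above 0.02 m).
It fails at once if the bolt, nut or jar is knocked, carried or lifted (distance of any of bolt, nut, jar from where it was at the start of the episode above 0.02 m).
It also fails if it takes over 40 s, if anything falls off the work surface, if the arm or the gripper's body presses on something with over 40 N, if the wrist force passes 120 N, or if a joint passes its speed limit or range.

## Working session

There is one attempt and no reset: what is moved stays moved. The work goes in short steps, Python scripts to look and compute and a shell command to move; the robot and the scene stay as the last step left them, time stands still between calls to the robot, and variables do not carry over. Pictures are saved under pics/ and viewed, at most 10 in all, crops included, and the job is handed in when it is done.

```bash
mkdir -p pics
cat > h.py <<'E'
import numpy as np, cv2
from cell import *
def pix2w(name,u,v,z):
    c=calibration(name);T=np.array(c["cam_to_world"]);K=np.array(c["mtx"])
    d=T[:3,:3]@np.linalg.solve(K,[u,v,1.]);o=T[:3,3]
    return o+d*(z-o[2])/d[2]
def w2pix(name,p):
    c=calibration(name);T=np.array(c["cam_to_world"]);K=np.array(c["mtx"])
    q=K@(T[:3,:3].T@(np.array(p,float)-T[:3,3]));return q[:2]/q[2]
E
python3 - <<'E'
from h import *
ims=[]
for n in("top","scene"):
    im=camera(n); cv2.imwrite(f"pics/{n}.png",im[:,:,::-1]); 
    print(n,np.round(calibration(n)["cam_to_world"],2).tolist())
    for q in("clamp","release_top","thumb_rest","jaw_face","end_stop","sleeve","jar","bolt","nut"):
        for r in regions_of(n,q)[:3]: print(n,q,round(r["conf"],2),np.round(r["rect"],1))
s=read_state();print(s["clock"],s["eef_pos"],s["eef_rot"])
E
```

```text
top [[-0.02, -0.98, 0.17, 471.3], [-1.0, 0.02, -0.01, 53.38], [0.01, -0.17, -0.99, 1131.89], [0.0, 0.0, 0.0, 1.0]]
top clamp 0.9 [334.1 210.2 120.9  51.7]
top release_top 0.82 [330.4 218.9   9.8  17.6]
top thumb_rest 0.94 [329.4 208.8  40.5  35.2]
top jaw_face 0.78 [329.8 207.2  41.6  46.5]
top jaw_face 0.54 [336.6 208.7 128.3  48.3]
top end_stop 0.68 [335.6 206.6 127.6  50.1]
top sleeve 0.85 [215.7 194.6  25.7  31.7]
top sleeve 0.78 [298.5 202.3  27.   29. ]
top sleeve 0.77 [235.4 254.5  18.1  25.4]
top jar 0.61 [172.4 229.2  30.4  27.5]
top nut 0.64 [354.5 176.3  16.4  12.2]
scene [[0.74, -0.26, 0.62, 28.79], [-0.67, -0.3, 0.68, -629.6], [0.01, -0.92, -0.39, 468.79], [0.0, 0.0, 0.0, 1.0]]
scene clamp 0.63 [322.8 246.3 152.  108.7]
scene release_top 0.77 [294.8 232.   15.6  34.8]
scene thumb_rest 0.98 [300.  228.8  41.6  45.8]
scene jaw_face 0.55 [303.3 231.1  43.2  41.2]
scene end_stop 0.63 [321.5 245.6 146.7 108.1]
scene sleeve 0.82 [242.3 187.2  23.2  31.9]
scene sleeve 0.74 [291.3 208.1  25.4  27.3]
scene sleeve 0.58 [246.8 200.9  21.6  36.2]
scene jar 0.62 [192.5 183.8  28.2  33.2]
scene bolt 0.59 [339.8 222.1  19.3  34.2]
scene bolt 0.56 [303.1 228.9  42.1  43.9]
scene nut 0.65 [364.7 245.4  15.4   8.8]
1.0 [216.60006579 505.54249634 205.4553294 ] [3.14156269e+00 3.30462876e-05 2.73680915e+00]
```

View pics/top.png

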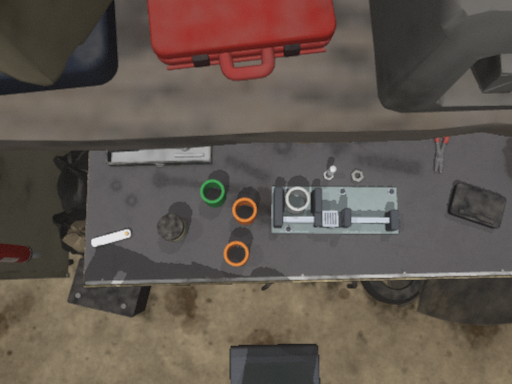

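View pics/scene.png

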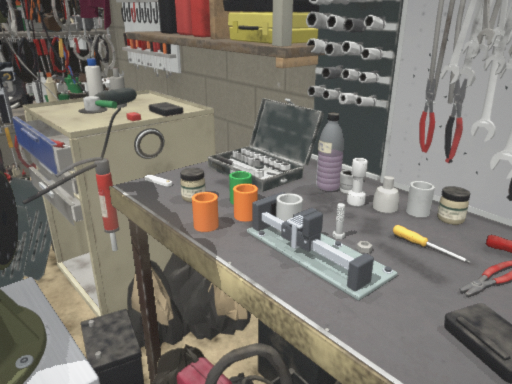

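The top picture shows the clamp plate at columns 271–398, rows 186–234. Its fixed jaw is at column 278, the white key at (330,219), the thumb rest at (346,218) and the end stop at (392,219). The grey sleeve is at (298,200). The green ring (212,191) and the two orange rings (244,209) and (236,253) are look-alikes.

Run:
```python
from h import *
im=camera("top")
cv2.imwrite("pics/crop.png",cv2.resize(im[165:250,255:415,::-1],None,fx=5,fy=5,interpolation=cv2.INTER_CUBIC))
hsv=cv2.cvtColor(im,cv2.COLOR_RGB2HSV); print(hsv[226,300],hsv[228,380],hsv[245,330],hsv[219,330])
r=regions_of("top","clamp")[0]["pixels"]
# plate corners from clamp mask, projected on z=10
ys,xs=np.nonzero(r)
P=np.array([pix2w("top",x,y,10)[:2] for x,y in zip(xs,ys)],np.float32)
print("maskrect",cv2.minAreaRect(P))
ref=im[228,380].astype(int)
m=(np.abs(im.astype(int)-ref).max(2)<22); m[:180]=0;m[240:]=0;m[:,:262]=0;m[:,405:]=0
n,l,st,_=cv2.connectedComponentsWithStats(m.astype(np.uint8));k=1+st[1:,4].argmax();print(st[k])
ys,xs=np.nonzero(m&(st[l][...,4]>30))
P=np.array([pix2w("top",x,y,10)[:2] for x,y in zip(xs,ys)],np.float32)
print("colrect",cv2.minAreaRect(P))
for q,z in(("release_top",80),("thumb_rest",105),("sleeve",86)):
  for g in regions_of("top",q)[:3]:
    ys,xs=np.nonzero(g["pixels"]); print(q,round(g["conf"],2),np.round(g["rect"],1),pix2w("top",xs.mean(),ys.mean(),z).round(1))
print(pix2w("top",330,219,80),pix2w("top",278,219,76),pix2w("top",393,219,64))
```

```text
[ 90  15 149] [ 85  22 152] [140   8  93] [109  22 166]Traceback (most recent call last):
  File "<stdin>", line 8, in <module>
  File "h.py", line 4, in pix2w
    c=calibration(name);T=np.array(c["cam_to_world"]);K=np.array(c["mtx"])
ValueError: time passes only in moves, steps and waits
```

View pics/crop.png

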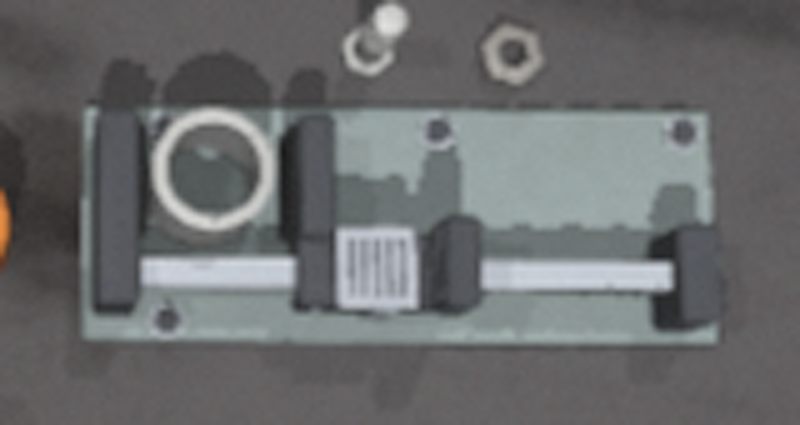

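The crop shows the plate corners at (83,108), (709,110), (719,343) and (83,341). The key centre is at (378,268) and the thumb rest top at about (443–480, 218–308). The only plain grey ring between the jaws is the sleeve at crop (213,168), so the green and orange rings are not it.

```bash
sed -i 's/^def pix2w/import functools\ncalibration=functools.lru_cache(None)(calibration)\ndef pix2w/' h.py
python3 - <<'E'
from h import *
def f(c,z): return pix2w("top",(c[0]+.5)/5-.5+255,(c[1]+.5)/5-.5+165,z)
cs=[(83,108),(709,110),(719,343),(83,341)]
C=np.array([f(c,10)[:2] for c in cs]);print(C.round(1))
(cx,cy),wh,a=r=cv2.minAreaRect(C.astype(np.float32));print(r)
d=(C[0]+C[3]-C[1]-C[2]);yaw=np.arctan2(-d[0],d[1]);o=C.mean(0);print("o",o,"yaw",yaw)
R=np.array([[np.cos(yaw),-np.sin(yaw)],[np.sin(yaw),np.cos(yaw)]])
for n,c,z in(("key",(378,268),78),("key-",(418,268),78),("thumbtopface",(443,262),105),("thumbback",(480,262),105),("sleeve",(213,168),86),("endstopfaceTop",(680,275),64),("bolt",(389,20),80),("nut",(513,53),16)):
    w=f(c,z);print(n,w.round(1),"clamp",(R.T@(w[:2]-o)).round(1))
E
```

```text
[[ 681.    18.8]
 [ 672.7 -300.7]
 [ 553.9 -296.8]
 [ 562.4   22. ]]
((617.5418090820312, -139.34432983398438), (319.65625, 118.8242416381836), 88.4702377319336)
o [ 617.49084673 -139.1738634 ] yaw -0.026351701386446817
key [ 588.1 -116.6   78. ] clamp [-30.   21.8]
key- [ 587.7 -135.5   78. ] clamp [-29.9   2.9]
thumbtopface [ 587.2 -142.4  105. ] clamp [-30.2  -4. ]
thumbback [ 586.8 -159.5  105. ] clamp [-30.2 -21.1]
sleeve [636.5 -39.6  86. ] clamp [ 16.4 100.1]
endstopfaceTop [ 582.9 -263.7   64. ] clamp [ -31.3 -125.4]
bolt [ 707.6 -127.6   80. ] clamp [89.8 14. ]
nut [ 703.4 -200.9   16. ] clamp [ 87.5 -59.5]
```

```bash
python3 -m jog '[[0,[0,0,0],0.0474],[0,[0,0,0],0.0474],[0,[0,0,0],0.0474],[0,[0,0,0],0.0474],[0,[0,0,0],0.0474],[0,[0,0,0],0.0474],[0,[0,0,0],0.0474],[0,[0,0,0],0.0474],[0,[0,0,0],0]]' 10
```

```text
clock: 2.0
eef_pos: [216.6, 505.5, 205.5]
eef_rot: [3.142, -0.0, 1.543]
wrist_force: [0.6, 0.6, 0.0]
finger_gap: 25.0
finger_force: 0.0
```

```bash
python3 -m jog '[[0,[-0.69,0.43,0],0],[0,[-0.69,0.43,0],0],[0,[-0.69,0.43,0],0],[0,[-0.69,0.43,0],0],[0,[-0.69,0.43,0],0],[0,[-0.69,0.43,0],0],[0,[-0.69,0.43,0],0],[0,[-0.69,0.43,0],0],[0,[-0.69,0.43,0],0],[0,[-0.69,0.43,0],0],[0,[-0.69,0.43,0],0],[0,[-0.69,0.43,0],0],[0,[-0.69,0.43,0],0],[0,[-0.69,0.43,0],0],[0,[-0.69,0.43,0],0],[0,[-0.69,0.43,0],0],[0,[-0.69,0.43,0],0],[0,[-0.69,0.43,0],0],[0,[0,0,0],0],[0,[0,0,0],0]]'
```

```text
clock: 4.0
eef_pos: [587.6, -125.4, 204.9]
eef_rot: [-3.141, -0.0, 1.548]
wrist_force: [0.3, 0.2, 0.8]
finger_gap: 0.3
finger_force: 0.0
```

```bash
python3 -m jog '[[0,[0.04,0,0.5],0],[0,[0,0,0.6],0],[0,[0,0,0.5],0],[0,[0,0,0.3],0],[0,[0,0,0.3],0],[0,[0,0,0],0],[0,[0,0,0],0]]'
python3 - <<'E'
from h import *
a=camera("scene")[190:300,240:400,::-1];cv2.imwrite("pics/c2.png",cv2.resize(a,None,fx=5,fy=5,interpolation=cv2.INTER_CUBIC))
E
```

```text
clock: 4.7
eef_pos: [588.2, -122.9, 96.2]
eef_rot: [3.141, 0.0, 1.546]
wrist_force: [-0.9, 0.0, -0.2]
finger_gap: 0.3
finger_force: 0.0
```

View pics/c2.png

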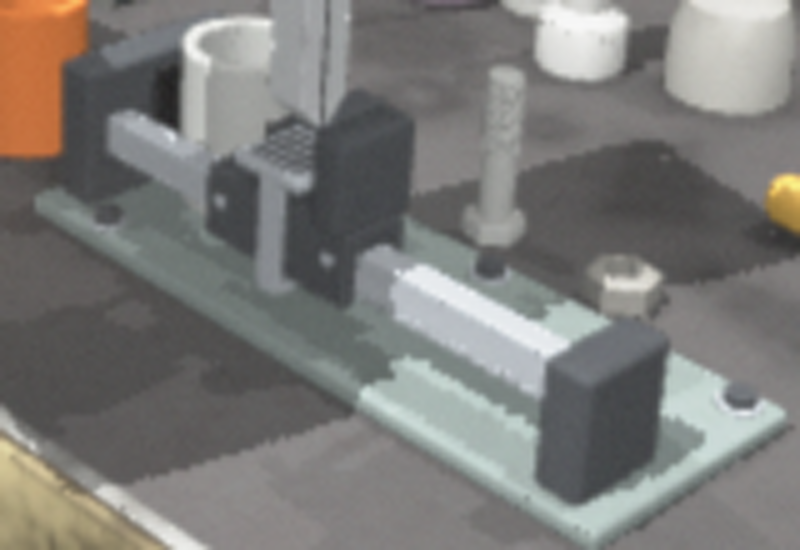

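The fingertips (crop 275–345, row 120) hang just above the ridged key (250–320, 130–190), with the thumb rest (320–410) behind them. The alignment is good, so I press down to z≈69.

```bash
python3 -m jog '[[0,[0,0,0.2],0],[0,[0,0,0.1],0],[0,[0,0,0.1],0],[0,[0,0,0.08],0],[0,[0,0,0.06],0],[0,[0,0,0],0],[0,[0,0,0],0],[0,[0,0,0],0]]'
```

```text
clock: 5.55
eef_pos: [587.8, -123.1, 68.7]
eef_rot: [-3.142, 0.0, 1.545]
wrist_force: [-3.5, 0.0, 4.5]
finger_gap: 0.3
finger_force: 2.3
```

```bash
python3 -m jog '[[0,[-0.1,0,0],0],[0,[-0.1,0,0],0],[0,[-0.1,0,0],0],[0,[-0.14,0,0],0],[0,[-0.16,0,0],0],[0,[-0.16,0,0],0],[0,[-0.16,0,0],0],[0,[-0.16,0,0],0],[0,[-0.16,0,0],0],[0,[-0.16,0,0],0],[0,[-0.16,0,0],0],[0,[-0.16,0,0],0],[0,[-0.16,0,0],0],[0,[-0.1,0,0],0],[0,[0,0,0],0]]'
```

```text
clock: 7.05
eef_pos: [585.1, -223.4, 68.4]
eef_rot: [-3.141, 0.001, 1.545]
wrist_force: [-1.8, -2.5, 3.8]
finger_gap: 0.6
finger_force: 2.3
```

```bash
python3 -m jog '[[0,[-0.1,0,0],0],[0,[-0.1,0,0],0],[0,[-0.04,0,0],0],[0,[0,0,0],0]]'; python3 -m jog '[[0,[-0.04,0,0],0],[0,[-0.02,0,0],0],[0,[0,0,0],0]]'
```

```text
clock: 7.45
eef_pos: [584.8, -234.6, 68.4]
eef_rot: [-3.141, 0.0, 1.545]
wrist_force: [-1.0, -0.1, 4.5]
finger_gap: 0.9
finger_force: 2.3
clock: 7.75
eef_pos: [584.7, -237.2, 68.4]
eef_rot: [-3.141, -0.0, 1.545]
wrist_force: [-2.4, 1.8, 5.9]
finger_gap: 0.4
finger_force: 3.0
```

```bash
python3 -m jog '[[0,[-0.04,0,0],0],[0,[-0.04,0,0],0],[0,[0,0,0],0],[0,[0,0,0],0]]'
python3 - <<'E'
from h import *
a=camera("top")[165:250,255:415,::-1];b=camera("scene")[190:300,240:400,::-1]
cv2.imwrite("pics/c3.png",np.vstack([cv2.resize(x,None,fx=3,fy=3,interpolation=cv2.INTER_CUBIC) for x in(a,b)]))
E
```

```text
clock: 8.15
eef_pos: [584.7, -238.1, 68.4]
eef_rot: [-3.14, -0.004, 1.547]
wrist_force: [-4.5, 22.4, 12.2]
finger_gap: 0.2
finger_force: 14.3
```

View pics/c3.png

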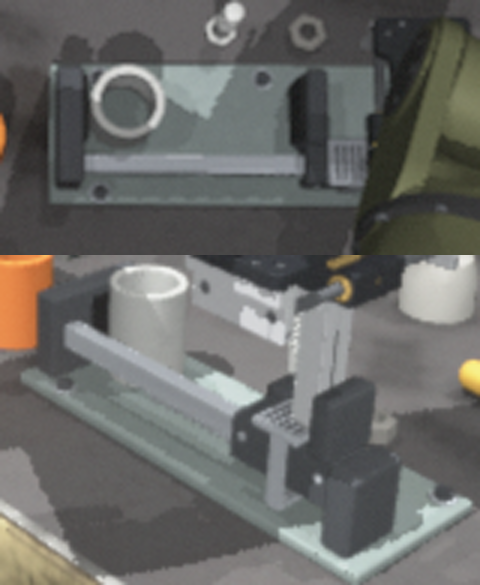

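The jaw's back sits against the end stop and the 22 N reaction agrees. The TCP is also where the fully-home position predicts. I take off the push load and then lift clear.

```bash
python3 -m jog '[[0,[0.06,0,0],0],[0,[0.04,0,0],0],[0,[0,0,-0.1],0],[0,[0,0,-0.2],0],[0,[0,0,-0.4],0],[0,[0,0,-0.6],0],[0,[0,0,-0.8],0],[0,[0,0,-0.8],0],[0,[0,0,0],0]]';python3 -m jog '[[0,[0.5,-0.4,0],0],[0,[0.6,-0.6,0],0],[0,[0.6,-0.6,0],0],[0,[0.6,-0.6,0],0],[0,[0.6,-0.6,0],0],[0,[0.6,-0.6,0],0],[0,[0,0,0],0],[0,[0,0,0],0],[0,[0,0,0],0],[0,[0,0,0],0]]'
python3 - <<'E'
from h import *
a=camera("top")[165:250,255:415,::-1];b=camera("scene")[190:300,240:400,::-1]
cv2.imwrite("pics/c4.png",np.vstack([cv2.resize(x,None,fx=3,fy=3,interpolation=cv2.INTER_CUBIC) for x in(a,b)]))
E
```

```text
clock: 9.15
eef_pos: [586.4, -236.7, 219.9]
eef_rot: [3.133, 0.003, 1.545]
wrist_force: [-0.0, -0.3, 0.0]
finger_gap: 0.4
finger_force: 0.0
clock: 10.15
eef_pos: [419.9, -57.4, 213.2]
eef_rot: [-3.141, -0.0, 1.545]
wrist_force: [0.3, -0.3, 0.8]
finger_gap: 0.4
finger_force: 0.0
```

View pics/c4.png

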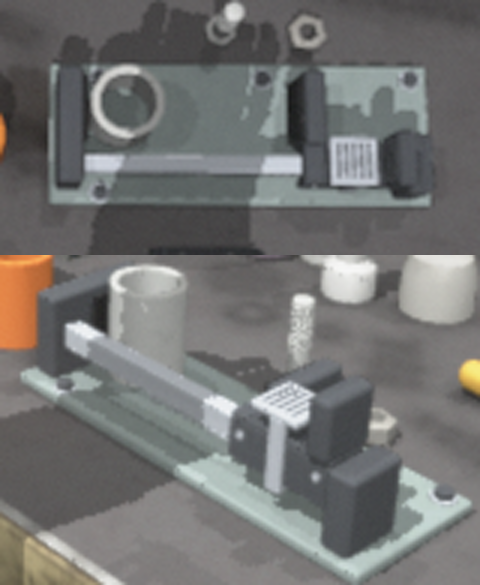

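The jaw is still in the same place against the end stop, with the key (355,160) sprung up. The sleeve, bolt and nut haven't moved, and the arm is clear.

```bash
python3 -c "
from cell import *
print(sign_off())"
```

```text
the job is handed in; nothing more can be done
None
```

The clamp is open: I pushed the jaw home against its end stop with the key held down, then let the key spring up. The pictures show sleeve, bolt and nut unmoved (I didn't re-check the jar, which the arm never came near), the arm is clear and the job is handed in; no verdict came back.

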